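# Set up the folding waste tray and slide it under the analyser

## Task

Fold the three loose walls of the white waste tray fully upright out on the bench, clear of the analyser, then bring the tray round to the lane under the analyser's overhang and slide it in, far wall first, until it is fully home against the stop, flat on the bench and with all its walls still upright. Do not knock or shift the things standing around on the bench.

Things in the scene. Friction and masses are not known exactly. Their poses are not given: they have to be found in the camera images.
- tray: White folding tray on the bench. Origin: centre of the underside of its base (100 x 80 mm, 4 thick); z up; x points from the fixed front wall (at x = -48 mm, 72 wide, 4 thick, top at z = 50) to the far end wall. The other three sides are hinged walls that start leaning outwards. Erected it is 84 mm wide, reaches from x = -92 (fin end) to +52 mm and is 50 mm high. About 0.33 kg
- fin (a point): On the tray's upright grip fin, 85 mm from the tray's origin towards -x, 37 mm above the bench. The fin sticks out of the fixed front wall on the centre line: 10 mm thick in the tray's y, from x = -48 to -92 mm, from 2 to 50 mm above the bench
- wall_left (a joint): Hinge of the tray's +y side wall (wall 88 mm along x, 47 mm from hinge to free edge, 4 mm thick). Hinge line along x at y = +40, z = 3 mm of the tray. 0 = flat out on the bench, 1.57 = upright, where it stops. Light hinge friction: it stays where it is left
- wall_right (a joint): The same for the -y side wall, hinge line at y = -40, z = 3 mm of the tray
- wall_end (a joint): Hinge of the far end wall (72 mm along y, 47 mm from hinge to free edge, 4 mm thick), hinge line along y at x = +50, z = 3 mm of the tray. 0 = flat out, 1.57 = upright
- left_edge (a point): Middle of the free edge of the +y side wall
- right_edge (a point): Middle of the free edge of the -y side wall
- end_edge (a point): Middle of the free edge of the far end wall
- analyser: White bench analyser, fixed. Origin: on the bench under the front lip of its overhang, on the centre line of the tray lane; x points into the lane, z up. The solid overhang (underside 75 mm, top 150 mm above the bench) covers x = 0 to 151 mm, y = -110 to 190 mm. Behind it is the main body, 240 mm high, y = -110 to 290 mm, its face at x = 154 mm being the stop
- lane_home (a point): Where the tray's origin comes when home: on the bench at x = 102 mm, y = 0 of the analyser, tray x along the analyser's x; the fin end is then 10 mm behind the lip, under the overhang. The lane lies between two guides, 35 mm high, 12 mm thick, with 94 mm between them (y = -47 to 47 mm), from x = 2 to 154 mm of the analyser
- jar: Small white jar near one side of the lane's mouth, 42 mm diameter, 45 mm high. Bystander. Origin under its centre
- tip_box: Low white box with clear lid near the other side of the lane's mouth, 77 x 57 x 41 mm. Bystander. Origin under its centre
- vial: Little bottle close to a front corner of the tray, beside the fin, 28 mm diameter, 42 mm high. Bystander. Origin under its centre
- tube_rack: White rack with five capped tubes, 70 x 200 x 99 mm. Bystander. Origin under its centre
- basket: Green open basket 200 x 150 x 70 mm. Bystander. Origin under its centre
Not all that is in view belongs to the job. What is shaped like the tray but black is not meant.

How it is judged:
By the outcome, as a careful person would: the job done as asked, in the order asked, and still so for the second after the job is handed in, with the robot touching nothing.
It also fails if it takes over 72 s, if anything falls off the work surface, if the arm or the gripper's body presses on something with over 40 N, if the wrist force passes 120 N, or if a joint passes its speed limit or range.

## Robot

A 6-joint arm with a two-finger parallel gripper is mounted at the origin on the work surface. World frame = base frame: x ahead of the robot, y to its left, z up, the work surface at z = 0. Lengths are in m, angles in rad, forces in N, time in s.
With the tool pointing down it reaches from about 0.375 to 0.9 m from the base axis. Payload 3.1 kg.
Tool frame: the origin (TCP) lies midway between the tips of the shut fingers; the grasp point (between the pads) lies 19 mm behind it; z points along the fingers, y is the line along which they close (so a half turn about z gives the same grasp; the last joint's range is limited). The gripper opens to 87 mm and grips with 3 to 60 N. Pads are 19 mm wide; open, the fingers measure 117 mm over their backs; the gripper's body (75 mm by 190 mm) begins 51 mm behind the grasp point.
Start: joints at [-1.421, 0.527, 1.433, -0, 1.181, -0.178], TCP at [0.201, -0.592, 0.223] pointing down, gripper open.
Joint ranges: [-3.08, 3.08], [-0.75, 2.2], [0.22, 2.44], [-1.43, 4.57], [0, 2.65], [-2.85, 2.85]. Speed limits (rad/s): [2.79, 2.79, 3.14, 3.14, 3.14, 3.14].

## Interface

Orientations are given as a unit quaternion [x, y, z, w].
In Python, from rig import robot gives the robot as it stands.
- The arm moves only by the shell command python3 -m jog 'ROWS' [FORCE]. ROWS is a JSON object of lists of equal length, an entry for each row: "dp": the shift along the tool's x, y, z in mm, a list of three; "delta_rot": the turn, a rotation vector about the tool's x, y, z in rad, a list of three; "gripper": the opening, from -1 (shut) to 1 (fully open). A call has 1 to 12 rows; each row is the pose to reach, as a shift and turn from the pose commanded when the call began, along the tool's axes at that moment; what a row does not reach only later rows make up. A row lasts 1/10 s, in which the tool goes at most 50 mm and 8.59 degrees, less where a joint would pass 70% of its speed; a pose out of reach is approached as far as the arm can. A call with a gripper value outside its range is refused whole. The fingers move at their own pace and stop on an object; FORCE is the grip in N (left out, the last holds). Time passes only in rows, so rows that repeat a pose let the fingers close. It gives the time, the measured TCP pose, the force, the opening and the grip force at its end, in the units of the state.
- robot.get_obs(): the state, without advancing time (a new reading comes with each control period).
- robot.camera(name): name is "scene" or "side" or "wrist"; returns the picture (480x640x3 uint8, red, green, blue); there is no depth.
- robot.camera_model(name): a dict with "fx", "fy", "cx", "cy" (pixels), "xyz" and "orientation" of the camera in the world; the wrist camera has in their place "T_tool_cam" (4x4, takes a point from camera to tool coordinates, whose origin is the TCP and whose axes are the flange's). Camera axes: x right, y down, z forward; pixel columns grow to the right and rows downward; lengths in m; the calibration is good to about 2 mm. A picture is of the moment at which its call begins: read the wrist's pose just before it. camera_model takes no time and is no camera call.
- robot.hand_in(): hands the job in; it is judged then, once.
Trained networks look in the newest picture that a camera, given by its name, has taken for a name from the list of things; names that differ only in an ending like _2 or _b are one class to them, and where a whole thing is asked for, a point or a joint stands for the part that bears it (a point fixed in the world has none). Each returns a list of dicts, best first, with "score" (0 to 1); they miss things now and then, are a little off and sometimes report something else, mostly with a low value. They report only what shows in the picture. A call takes as long as a camera call. They do not tell look-alikes from the thing itself.
- robot.search_frame(name, camera): "rect" ([left, top, right, bottom] in pixels, round what is visible of it).
The state is a dict: "time": time; "q": joint angles; "joint_velocities": joint speeds; "joint_torque": joint torques, N m; "position": TCP position; "tool_rot": TCP orientation; "ft_force": force on the tool from outside, world axes, zero at the start; "moment": the same for the moment, N m; "grip_width": finger opening in m; "grip_force": force on a finger pad.
Only numpy, scipy, OpenCV 4.12 (cv2) and the standard library are available. Lean on these libraries where they do the work, as an engineer would, in place of code of your own. Each camera call takes 0.05 s, during which the arm holds its last target. There are 200 camera calls.

## Working session

There is one attempt and no reset: what is moved stays moved. The work goes in short steps, Python scripts to look and compute and a shell command to move; the robot and the scene stay as the last step left them, time stands still between calls to the robot, and variables do not carry over. Pictures are saved under pics/ and viewed, at most 10 in all, crops included, and the job is handed in when it is done.

```bash
mkdir -p pics; ls
python3 - <<'E'
from rig import robot
import cv2,numpy as np
for c in ["scene","side"]:
    im=robot.camera(c); cv2.imwrite(f"pics/{c}0.png",im[:,:,::-1])
    m=robot.camera_model(c); print(c,m)
    for n in ["tray","fin","analyser","jar","tip_box","vial","tube_rack","basket","left_edge","right_edge","end_edge"]:
        print(n,[(np.round(r["rect"]).tolist(),round(r["score"],2)) for r in robot.search_frame(n,c)][:4])
print(robot.camera_model("wrist")); print(robot.get_obs())
E
```

```text
pics
scene {'fx': 541.9437194642085, 'fy': 541.9437194642085, 'cx': 316.8798135919029, 'cy': 247.34967046868078, 'xyz': array([ 1.36730061, -0.18956304,  0.84331355]), 'orientation': array([ 0.73819514,  0.52642271, -0.24035196, -0.34666699])}
tray [([283.0, 188.0, 354.0, 225.0], 0.85), ([306.0, 258.0, 379.0, 312.0], 0.8), ([431.0, 220.0, 515.0, 304.0], 0.51)]
fin [([285.0, 189.0, 356.0, 231.0], 0.68), ([310.0, 258.0, 381.0, 312.0], 0.66)]
analyser [([0.0, 196.0, 240.0, 470.0], 0.56)]
jar [([247.0, 315.0, 269.0, 342.0], 0.86)]
tip_box [([230.0, 244.0, 264.0, 277.0], 0.8)]
vial [([391.0, 292.0, 403.0, 310.0], 0.79)]
tube_rack [([432.0, 219.0, 515.0, 303.0], 0.76)]
basket [([370.0, 161.0, 459.0, 234.0], 0.76)]
left_edge [([288.0, 195.0, 310.0, 216.0], 0.61)]
right_edge [([310.0, 256.0, 348.0, 288.0], 0.71), ([0.0, 197.0, 240.0, 470.0], 0.68), ([334.0, 202.0, 358.0, 225.0], 0.53), ([244.0, 313.0, 269.0, 341.0], 0.22)]
end_edge []
side {'fx': 442.8496212405498, 'fy': 442.8496212405498, 'cx': 313.01329837230014, 'cy': 235.43073721132654, 'xyz': array([0.26234222, 0.82006678, 0.53969633]),
[... 1350 characters left out ...]
e': 1.2, 'q': array([-1.42147661e+00,  5.27521343e-01,  1.43272291e+00,  4.54624518e-06,
        1.18136687e+00, -1.78540527e-01]), 'joint_velocities': array([-0.0015659 , -0.00036499,  0.00023483,  0.00050511,  0.00010663,
        0.00010079]), 'joint_torque': array([ 7.14785565e-04, -4.40018463e+01, -1.76982719e+01,  6.32951036e-02,
        5.05322521e-02, -1.17486420e-05]), 'position': array([ 0.20126243, -0.59168038,  0.22252796]), 'tool_rot': array([ 9.86593661e-01,  1.63196039e-01,  2.23765256e-06, -9.20591097e-06]), 'ft_force': array([ 0.09955714, -0.76917149,  0.20758506]), 'moment': array([-0.01742872,  0.03926894,  0.00752274]), 'grip_force': 0.0, 'grip_width': 0.08704339350779117}
```

Run:
```python
import cv2,numpy as np
a=cv2.imread("pics/scene0.png"); b=cv2.imread("pics/side0.png")
cv2.imwrite("pics/a.png",cv2.resize(a[140:440,180:540],None,fx=2.2,fy=2,interpolation=cv2.INTER_CUBIC)[:600])
```

```text
(no output)
```

View pics/scene0.png

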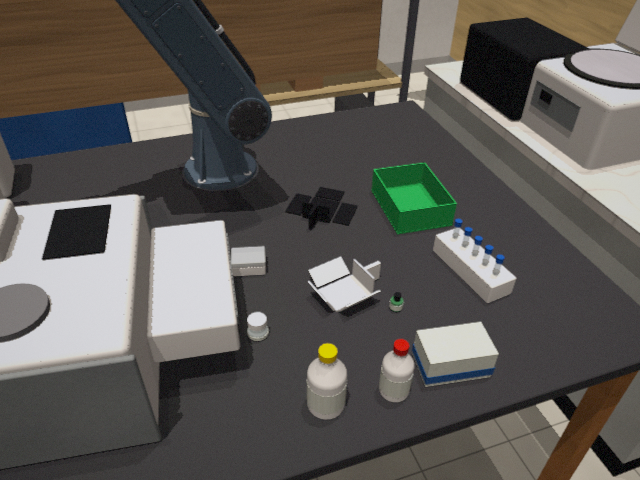

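View pics/side0.png

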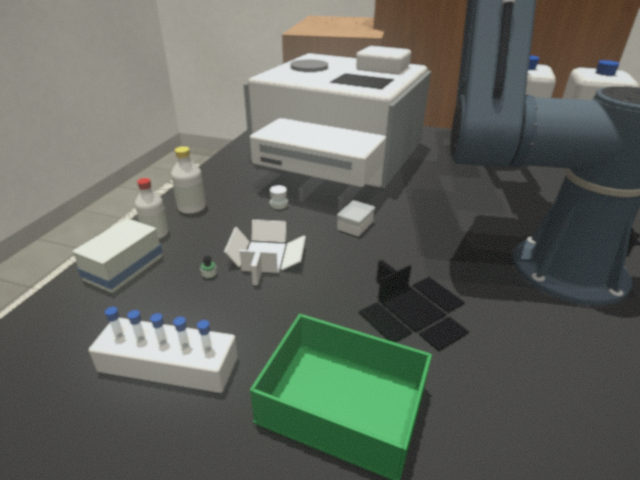

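White tray: scene (345,285), side (265,250), with its fin at scene (372,268) and side (257,265). The look-alike is the black tray at scene (322,207), side (410,310), so I choose the white one. The jar (258,326) and tip_box (248,260) flank the lane mouth, and the vial is at (397,302).

```bash
cat > h.py <<'E'
from rig import robot
import cv2,numpy as np
from scipy.spatial.transform import Rotation as R
def cam(c):
    m=robot.camera_model(c)
    if c=="wrist":
        o=robot.get_obs(); T=np.eye(4);T[:3,:3]=R.from_quat(o["tool_rot"]).as_matrix();T[:3,3]=o["position"]
        T=T@m["T_tool_cam"]
    else:
        T=np.eye(4);T[:3,:3]=R.from_quat(m["orientation"]).as_matrix();T[:3,3]=m["xyz"]
    return m,T
def ray(mt,uv,z):
    m,T=mt; d=T[:3,:3]@[(uv[0]-m["cx"])/m["fx"],(uv[1]-m["cy"])/m["fy"],1]
    return T[:3,3]+d*(z-T[2,3])/d[2]
def proj(mt,P):
    m,T=mt; p=(np.asarray(P)-T[:3,3])@T[:3,:3]
    return np.stack([m["cx"]+m["fx"]*p[...,0]/p[...,2],m["cy"]+m["fy"]*p[...,1]/p[...,2]],-1)
def world(pose,P):
    x,y,a=pose; P=np.asarray(P,float); c,s=np.cos(a),np.sin(a)
    return np.stack([x+c*P[...,0]-s*P[...,1],y+s*P[...,0]+c*P[...,1],P[...,2]],-1)
def tomove(p):  # world point -> dp in mm in tool axes
    o=robot.get_obs(); return np.round(1000*(np.asarray(p)-o["position"])@R.from_quat(o["tool_rot"]).as_matrix(),1)
def snap(name):
    mt=cam("wrist"); im=robot.camera("wrist"); cv2.imwrite(name,im[:,:,::-1]); np.save(name+".npy",np.vstack([mt[1]])); return mt,im
E
python3 - <<'E'
from h import *
s=cam("scene");d=cam("side")
p=lambda n,v:print(n,np.round(v,3))
p("lip top far",ray(s,(222,223),.15));p("lip top near",ray(s,(237,318),.15))
p("side lip L",ray(d,(252,137),.15));p("side lip R",ray(d,(384,155),.15))
p("back top near",ray(s,(152,333),.15))
for n,uv,u2,z in [("jar",(258,327),(279,197),.022),("tip",(247,262),(356,219),.02),("vial",(397,302),(208,269),.02),("tray",(344,288),(264,256),.004),("fintop",(375,266),(256,257),.05),("blk",(322,207),(410,310),0),("basket",(413,200),(345,400),.03),("rack",(473,262),(163,350),.05)]:
    p(n,np.r_[ray(s,uv,z),ray(d,u2,z)])
E
```

```text
lip top far [ 0.455 -0.073  0.15 ]
lip top near [ 0.726 -0.103  0.15 ]
side lip L [ 0.722 -0.097  0.15 ]
side lip R [ 0.402 -0.093  0.15 ]
back top near [ 0.714 -0.244  0.15 ]
jar [ 0.645 -0.053  0.022  0.641 -0.056  0.022]
tip [ 0.445 -0.027  0.02   0.439 -0.02   0.02 ]
vial [0.67  0.242 0.02  0.662 0.249 0.02 ]
tray [0.58  0.158 0.004 0.588 0.157 0.004]
fintop [0.581 0.229 0.05  0.573 0.221 0.05 ]
blk [0.272 0.217 0.    0.282 0.217 0.   ]
basket [0.357 0.438 0.03  0.338 0.453 0.03 ]
rack [0.638 0.44  0.05  0.605 0.47  0.05 ]
```

Run:
```python
from h import *
print(tomove((.3,-.3,.36)),tomove((.45,0.0,.36)),tomove((.585,.15,.34)))
```

```text
[ 187.4 -244.4 -137.5] [ 426.  -480.1 -137.5] [ 602.1 -578.6 -117.5]
```

```bash
python3 -m jog '{"dp":[[0,0,-50],[0,0,-100],[0,0,-137],[40,-50,-137],[60,-80,-137],[90,-120,-137],[120,-160,-137],[150,-200,-137],[187,-244,-137],[225,-280,-137],[260,-315,-137],[295,-350,-137]],"delta_rot":[[0,0,0],[0,0,0],[0,0,0.14],[0,0,0.28],[0,0,0.42],[0,0,0.56],[0,0,0.7],[0,0,0.84],[0,0,0.98],[0,0,1.12],[0,0,1.26],[0,0,1.4]],"gripper":[-1,-1,-1,-1,-1,-1,-1,-1,-1,-1,-1,-1]}'
python3 - <<'E'
from h import *
print(tomove((.585,.15,.34)),robot.get_obs()["q"],R.from_quat(robot.get_obs()["tool_rot"]).as_matrix()[:,0])
E
```

```text
time: 2.4
position: [0.3541, -0.1939, 0.3599]
tool_rot: [0.871, -0.492, 0.001, 0.0]
ft_force: [-0.4, -0.6, 0.1]
grip_width: 0.0027
grip_force: 0.0
[-175.3 -375.3   19.9] [-7.79825494e-01  5.09999244e-02  1.73760456e+00  2.09562678e-04
  1.35185271e+00  1.81917913e+00] [ 0.51631467 -0.85639831  0.00105031]
```

```bash
python3 -m jog '{"dp":[[-10,-40,10],[-20,-80,10],[-40,-120,20],[-60,-160,20],[-80,-200,20],[-100,-240,20],[-120,-280,20],[-140,-320,20],[-150,-340,20],[-150,-350,20],[-150,-350,20],[-150,-350,20]],"delta_rot":[[0,0,-0.14],[0,0,-0.28],[0,0,-0.42],[0,0,-0.56],[0,0,-0.7],[0,0,-0.84],[0,0,-0.98],[0,0,-1.12],[0,0,-1.26],[0,0,-1.4],[0,0,-1.54],[0,0,-1.68]],"gripper":[-1,-1,-1,-1,-1,-1,-1,-1,-1,-1,-1,-1]}'
python3 -m jog '{"dp":[[0,0,0],[0,0,0],[0,0,0],[0,0,0],[0,0,0],[0,0,0],[0,0,0],[0,0,0]],"delta_rot":[[0,0,-0.14],[0,0,-0.28],[0,0,-0.42],[0,0,-0.56],[0,0,-0.7],[0,0,-0.84],[0,0,-0.92],[0,0,-0.92]],"gripper":[-1,-1,-1,-1,-1,-1,-1,-1]}'
python3 - <<'E'
from h import *
print(robot.get_obs()["q"],R.from_quat(robot.get_obs()["tool_rot"]).as_matrix()[:,0])
mt,im=snap("pics/w1.png")
E
```

```text
time: 3.6
position: [0.5744, 0.1152, 0.3393]
tool_rot: [0.945, 0.326, -0.0, -0.0]
ft_force: [-0.6, -0.1, 0.9]
grip_width: 0.0005
grip_force: 0.0
time: 4.4
position: [0.5742, 0.1147, 0.3396]
tool_rot: [0.705, 0.709, -0.0, -0.0]
ft_force: [-0.4, -1.0, -0.2]
grip_width: 0.0005
grip_force: 0.0
[6.36271167e-03 3.62205686e-01 1.37942111e+00 6.84439299e-06
 1.39997997e+00 2.46697302e-04] [-6.11481271e-03  9.99981304e-01  6.74128484e-06]
```

View pics/w1.png

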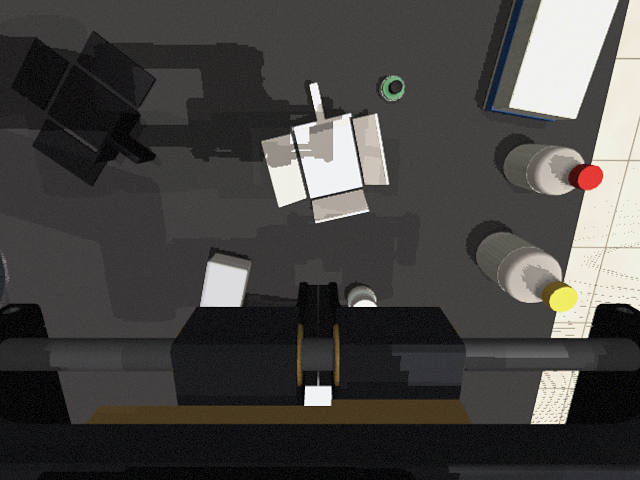

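The wrist view shows the white tray: fin at (316,100), base centre (328,160), left (+y) wall (372,150), right wall (283,170) and end wall (340,205). The vial is at (392,88), and the black look-alike is at (80,100). Now one close crop to check the choice and read the corners.

Run:
```python
import cv2
a=cv2.imread("pics/w1.png")[75:230,250:405]
a=cv2.convertScaleAbs(a,alpha=0.9)
cv2.imwrite("pics/w1c.png",cv2.resize(a,(589,589),interpolation=cv2.INTER_CUBIC))
```

```text
(no output)
```

View pics/w1c.png

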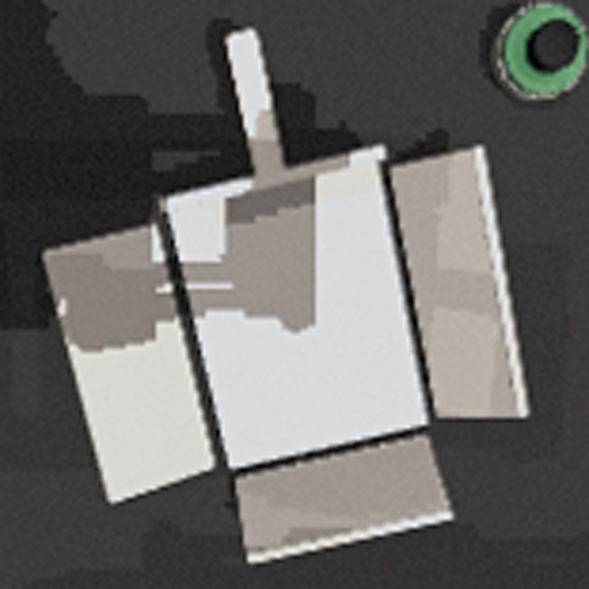

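```bash
cat > fit1.py <<'E'
from h import *
from scipy.optimize import least_squares
m=robot.camera_model("wrist"); T=np.load("pics/w1.png.npy"); mt=(m,T)
def P(p):
    x,y,a,l,r,e=p; L=.047
    q=[[.05,-.04,.004],[.05,.04,.004],[-.092,0,.05],[-.048,.036,.05],[-.048,-.036,.05],
     [-.044,.04+L*np.cos(l),.003+L*np.sin(l)],[.044,.04+L*np.cos(l),.003+L*np.sin(l)],
     [-.044,-.04-L*np.cos(r),.003+L*np.sin(r)],[.044,-.04-L*np.cos(r),.003+L*np.sin(r)],
     [.05+L*np.cos(e),-.036,.003+L*np.sin(e)],[.05+L*np.cos(e),.036,.003+L*np.sin(e)]]
    return world((x,y,a),q)
uv=np.array([[230,468],[430,425],[241,32],[384,148],[164,197],[482,149],[522,415],[46,250],[110,501],[248,556],[451,515]])/3.8+[250,75]
f=least_squares(lambda p:(proj(mt,P(p))-uv).ravel(),[.58,.16,-1.57,1,.5,1],loss="soft_l1")
print(np.round(f.x,4),np.round((proj(mt,P(f.x))-uv),1).tolist())
print("edge mids",np.round([(P(f.x)[i]+P(f.x)[i+1])/2 for i in (5,7,9)],4))
print("vial",ray(mt,(250+543/3.8,75+48/3.8),.042), "vial2",ray(mt,(390,92),.01))
s=cam("scene");
print("jar",ray(mt,(361,298),.04))
print("fin",world(f.x[:3],[-.085,0,.037]))
np.save("tray.npy",f.x)
E
python3 fit1.py
```

```text
[ 0.5895  0.1549 -1.3438  0.9924  0.605   1.092 ] [[-1.7, 2.2], [1.9, 1.1], [0.4, -0.8], [0.6, 0.8], [-0.5, 1.9], [-0.8, -1.6], [0.4, -0.2], [-0.4, -1.2], [0.3, -0.6], [-0.4, 0.6], [0.3, -0.4]]
edge mids [[0.6535 0.1697 0.0424]
 [0.5128 0.1372 0.0297]
 [0.6056 0.0851 0.0447]]
vial [0.66205098 0.24047666 0.042     ] vial2 [0.66490228 0.2382371  0.01      ]
jar [ 0.63636686 -0.03563924  0.04      ]
fin [0.57036115 0.2377199  0.037     ]
```

Run:
```python
from h import *
t=np.load("tray.npy")[:3]
for z in (.08,.015): print(tomove(world(t,[.0,.098,z])))
o=robot.get_obs();x=R.from_quat(o["tool_rot"]).as_matrix()[:,0];print(t[2]+np.pi-np.arctan2(x[1],x[0]))
```

```text
[ 61.8 111.  259.6]
[ 61.8 111.1 324.6]
0.2224308611579764
```

```bash
python3 -m jog '{"dp":[[20,40,0],[40,80,0],[62,111,40],[62,111,90],[62,111,140],[62,111,190],[62,111,240],[62,111,280],[62,111,310],[62,111,324],[62,111,324]],"delta_rot":[[0,0,-0.12],[0,0,-0.222],[0,0,-0.222],[0,0,-0.222],[0,0,-0.222],[0,0,-0.222],[0,0,-0.222],[0,0,-0.222],[0,0,-0.222],[0,0,-0.222],[0,0,-0.222]],"gripper":[-1,-1,-1,-1,-1,-1,-1,-1,-1,-1,-1]}'
```

```text
time: 5.55
position: [0.6834, 0.1771, 0.0132]
tool_rot: [0.622, 0.783, -0.002, -0.002]
ft_force: [0.7, -0.3, 1.2]
grip_width: 0.0002
grip_force: 0.0
```

```bash
python3 -m jog '{"dp":[[0,-10,0],[0,-18,0],[0,-24,0],[0,-30,0],[0,-34,0],[0,-36,0],[0,-38,0],[0,-39,0]],"delta_rot":[[0,0,0],[0,0,0],[0,0,0],[0,0,0],[0,0,0],[0,0,0],[0,0,0],[0,0,0]],"gripper":[-1,-1,-1,-1,-1,-1,-1,-1]}'
python3 - <<'E'
from h import *
mt,im=snap("pics/w2.png")
s=robot.camera("scene"); d=robot.camera("side")
a=cv2.resize(s[235:325,290:410],(480,360),interpolation=cv2.INTER_CUBIC);b=cv2.resize(d[205:295,210:310],(300,270),interpolation=cv2.INTER_CUBIC)
c=np.zeros((590,790,3),np.uint8);c[:360,:480]=a;c[:270,485:785]=b;w=im[60:290,180:440];c[362:592,:260]=w[:228];cv2.imwrite("pics/c2.png",c[:,:,::-1])
E
```

```text
time: 6.35
position: [0.6462, 0.1684, 0.0151]
tool_rot: [0.622, 0.783, -0.0, -0.0]
ft_force: [-0.6, 0.3, 0.0]
grip_width: 0.0006
grip_force: 0.2
```

View pics/c2.png

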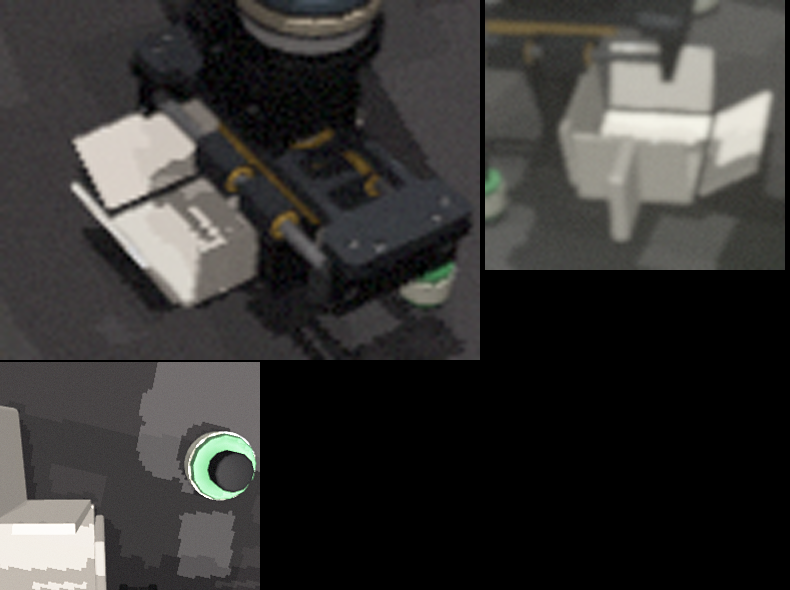

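The left wall now stands nearly upright (side crop at (575,140)), and the vial is untouched. I'll push it the last few mm to its stop.

```bash
python3 -m jog '{"dp":[[0,-1,0],[0,-2,0],[0,-3,0],[0,-4,0],[0,-4,0]],"delta_rot":[[0,0,0],[0,0,0],[0,0,0],[0,0,0],[0,0,0]],"gripper":[-1,-1,-1,-1,-1]}'
python3 - <<'E'
from h import *
t=np.load("tray.npy")[:3]
o=robot.get_obs();d=o["position"][:2]-t[:2];c,s=np.cos(t[2]),np.sin(t[2]);print("tcp tray",d@[c,s],d@[-s,c])
f=o["ft_force"][:2];print("f",f@[c,s],f@[-s,c])
mt,im=snap("pics/w3.png")
cv2.imwrite("pics/c3.png",cv2.resize(im[60:330,100:360],(780,590),interpolation=cv2.INTER_CUBIC)[:,:,::-1])
E
```

```text
time: 7.0
position: [0.6428, 0.1676, 0.0156]
tool_rot: [0.622, 0.783, -0.0, -0.0]
ft_force: [-0.4, -1.2, -0.3]
grip_width: 0.0006
grip_force: 0.0
tcp tray -0.00034994803453468944 0.054779602660702836
f 1.0803428925815053 -0.6194633707794195
```

View pics/c3.png

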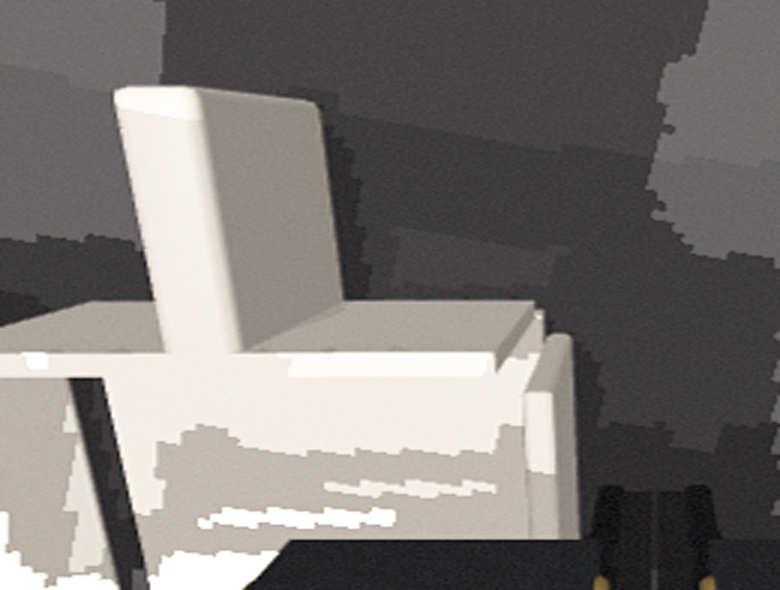

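Run:
```python
from h import *
t=np.load("tray.npy")[:3]
mt=(robot.camera_model("wrist"),np.load("pics/w3.png.npy"))
C=lambda p:np.round((proj(mt,world(t,p))-[100,60])*[3,2.185],0)
print("front wall corners",C([[-.05,.036,.05],[-.046,.036,.05],[-.05,-.036,.05]]),"fin end",C([[-.092,.005,.05],[-.092,-.005,.05],[-.092,.005,.002]]))
for a in (90,85,80,75,70):
    a=np.radians(a);n=np.array([0,np.sin(a),-np.cos(a)])*.002;e=np.array([-.044,.04+.047*np.cos(a),.003+.047*np.sin(a)])
    print(np.degrees(a),C(e+n),C(e-n),C(e+n+[.02,0,0]))
```

```text
front wall corners [[502. 357.]
 [504. 380.]
 [-86. 357.]] fin end [[205.  89.]
 [115.  89.]
 [330. 103.]]
90.0 [553. 391.] [520. 391.] [557. 498.]
85.0 [586. 390.] [553. 391.] [589. 497.]
80.0 [618. 389.] [587. 390.] [620. 496.]
75.0 [650. 387.] [619. 389.] [650. 493.]
70.0 [681. 385.] [651. 387.] [679. 490.]
```

Projected upright corners (520–553, 391) match the picture (525–553, 392), so the left wall is fully upright and the tray has not moved. Next is the right wall.

```bash
python3 -m jog '{"dp":[[0,15,0],[0,15,-40],[0,5,-75],[0,-45,-75],[0,-95,-75],[0,-140,-75],[0,-160,-60],[0,-160,-20],[0,-160,0],[0,-150,0],[0,-142,0],[0,-135,0]],"delta_rot":[[0,0,0],[0,0,0],[0,0,0],[0,0,0],[0,0,0],[0,0,0],[0,0,0],[0,0,0],[0,0,0],[0,0,0],[0,0,0],[0,0,0]],"gripper":[-1,-1,-1,-1,-1,-1,-1,-1,-1,-1,-1,-1]}'
python3 -m jog '{"dp":[[0,6,0],[0,12,0],[0,17,0],[0,20,0],[0,22,0],[0,24,0],[0,25,0],[0,26,0]],"delta_rot":[[0,0,0],[0,0,0],[0,0,0],[0,0,0],[0,0,0],[0,0,0],[0,0,0],[0,0,0]],"gripper":[-1,-1,-1,-1,-1,-1,-1,-1]}'
cat > chk.py <<'E'
from h import *
import sys
# report tcp in tray frame; overlay predicted upright walls on a wrist picture
t=np.load("tray.npy")[:3]
o=robot.get_obs();d=o["position"][:2]-t[:2];c,s=np.cos(t[2]),np.sin(t[2]);print("tcp tray mm",np.round([1e3*d@[c,s],1e3*d@[-s,c]],1),"f",o["ft_force"])
mt,im=snap("pics/%s.png"%sys.argv[1])
im=cv2.resize(im[:330],None,fx=2,fy=2,interpolation=cv2.INTER_CUBIC)[:,:,::-1].copy()
for pts in ([[-.044,.042,.05],[.044,.042,.05],[.044,.038,.05],[-.044,.038,.05]],[[-.044,-.042,.05],[.044,-.042,.05],[.044,-.038,.05],[-.044,-.038,.05]],[[.052,-.036,.05],[.052,.036,.05],[.048,.036,.05],[.048,-.036,.05]],[[-.05,-.036,.05],[-.05,.036,.05],[-.046,.036,.05],[-.046,-.036,.05]],[[-.092,-.005,.05],[-.048,-.005,.05],[-.048,.005,.05],[-.092,.005,.05]]):
    cv2.polylines(im,[np.int32(proj(mt,world(t,pts))*2)],True,(0,0,255),1)
x=int(sys.argv[2]);y=int(sys.argv[3]);cv2.imwrite("pics/%sc.png"%sys.argv[1],im[y:y+590,x:x+790])
E
python3 chk.py w4 400 60
```

```text
time: 8.25
position: [0.5122, 0.1372, 0.0165]
tool_rot: [0.622, 0.783, -0.0, -0.0]
ft_force: [-3.7, -1.0, 1.7]
grip_width: 0.0005
grip_force: 1.6
time: 9.05
position: [0.5367, 0.1429, 0.0155]
tool_rot: [0.622, 0.783, -0.0, -0.0]
ft_force: [-4.5, -0.7, 3.4]
grip_width: 0.0002
grip_force: 1.9
tcp tray mm [ -0.2 -54.2] f [-4.45971407 -0.70788146  3.43547639]
```

View pics/w4c.png

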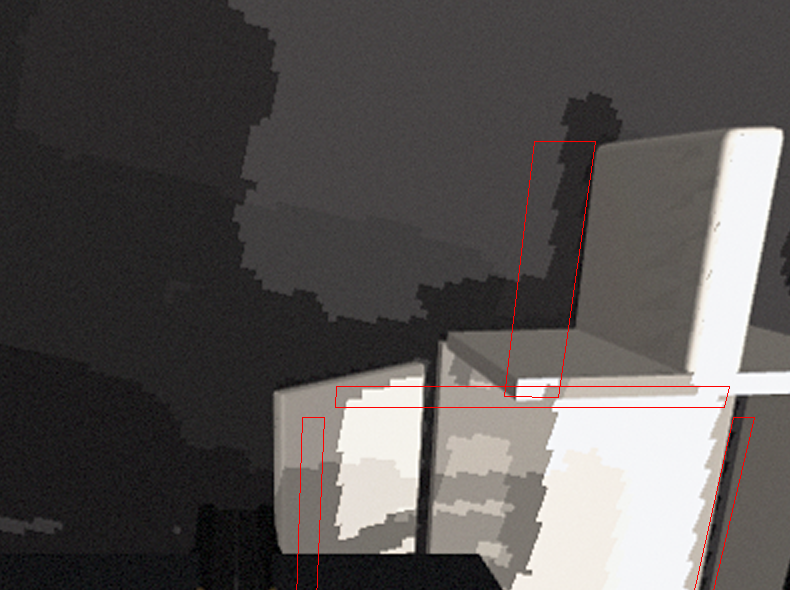

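The tray slid about 30 mm towards +y instead of the wall folding. I'll back off, rise and measure again.

```bash
python3 -m jog '{"dp":[[0,-12,0],[0,-20,0],[0,-20,-50],[0,-20,-100],[0,0,-150],[0,30,-180],[0,60,-200],[0,60,-200],[0,60,-200]],"delta_rot":[[0,0,0],[0,0,0],[0,0,0],[0,0,0],[0,0,0],[0,0,0],[0,0,0],[0,0,0],[0,0,0]],"gripper":[-1,-1,-1,-1,-1,-1,-1,-1,-1]}'
python3 - <<'E'
from h import *
mt,im=snap("pics/w5.png")
print([(n,np.round(robot.search_frame(n,"wrist")[0]["rect"])) for n in ("tray","vial") if robot.search_frame(n,"wrist")])
cv2.imwrite("pics/w5c.png",cv2.resize(im[40:310,180:540],None,fx=2.2,fy=2.2,interpolation=cv2.INTER_CUBIC)[:,:,::-1])
E
```

```text
time: 10.0
position: [0.596, 0.1566, 0.2158]
tool_rot: [0.622, 0.783, 0.001, 0.001]
ft_force: [-0.5, -0.2, -0.4]
grip_width: 0.0009
grip_force: 0.0
[('tray', array([266., 111., 394., 286.])), ('vial', array([391., 127., 428., 158.]))]
```

View pics/w5c.png

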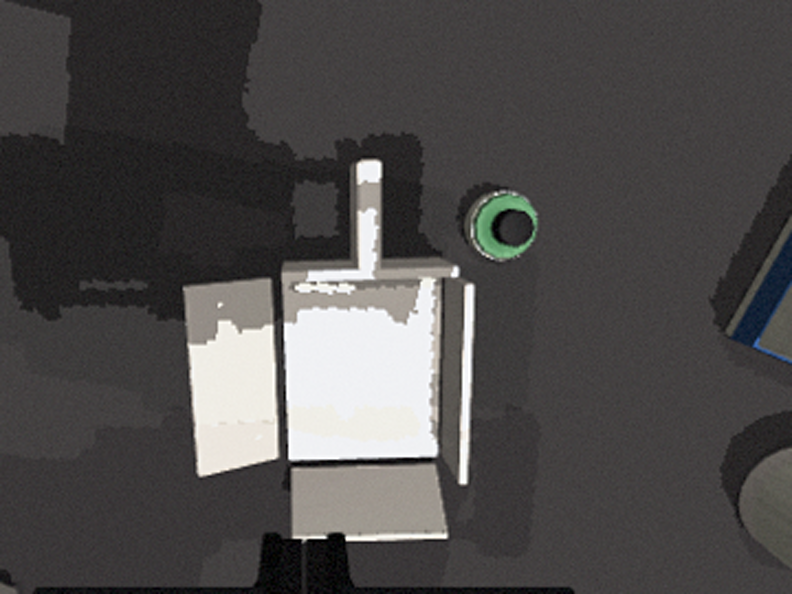

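```bash
cat > fit2.py <<'E'
from h import *
from scipy.optimize import least_squares
def fit(mt,obs,p0):
    L=.047
    def P(p):
        x,y,a,l,r,e=p
        D=dict(bR=[.05,-.04,.004],bL=[.05,.04,.004],fin=[-.092,0,.05],finb=[-.05,0,.05],
         l0=[-.044,.04+L*np.cos(l),.003+L*np.sin(l)],l1=[.044,.04+L*np.cos(l),.003+L*np.sin(l)],
         r0=[-.044,-.04-L*np.cos(r),.003+L*np.sin(r)],r1=[.044,-.04-L*np.cos(r),.003+L*np.sin(r)],
         eR=[.05+L*np.cos(e),-.036,.003+L*np.sin(e)],eL=[.05+L*np.cos(e),.036,.003+L*np.sin(e)])
        return world((x,y,a),[D[k] for k in obs])
    uv=np.array(list(obs.values()))
    f=least_squares(lambda p:(proj(mt,P(p))-uv).ravel(),p0,loss="soft_l1")
    print(np.round(f.x,4),{k:np.round(v,1).tolist() for k,v in zip(obs,proj(mt,P(f.x))-uv)})
    return f.x
E
python3 - <<'E'
from fit2 import *
mt=(robot.camera_model("wrist"),np.load("pics/w5.png.npy"))
o=dict(bR=(289,459),bL=(437,457),fin=(369,161),finb=(368,262),l0=(469,285),l1=(464,483),r0=(184,287),r1=(198,476),eR=(291,537),eL=(447,536))
o={k:(u/2.2+180,v/2.2+40) for k,(u,v) in o.items()}
x=fit(mt,o,[.61,.16,-1.5,1.5,.6,1.1]);np.save("tray.npy",x)
print("vial tray",(np.array([.663,.240])-x[:2])@np.array([[np.cos(x[2]),-np.sin(x[2])],[np.sin(x[2]),np.cos(x[2])]]))
v=(180+514/2.2,40+226/2.2);print(ray(mt,v,.042))
E
```

```text
[ 0.623   0.1646 -1.3125  1.542   0.6188  1.1063] {'bR': [-3.1, 3.1], 'bL': [2.3, 1.9], 'fin': [-0.5, -0.4], 'finb': [0.2, 3.4], 'l0': [0.4, -1.7], 'l1': [-0.5, -0.1], 'r0': [0.1, -1.1], 'r1': [0.3, -0.4], 'eR': [-0.2, 0.8], 'eL': [0.2, -0.7]}
vial tray [-0.06265441  0.05791532]
[0.66476683 0.24279094 0.042     ]
```

Run:
```python
from h import *
t=np.load("tray.npy")[:3]
print("pre",tomove(world(t,[0,-.106,.08])),tomove(world(t,[0,-.106,.010])))
for r in (.619,.75,.9,1.05,1.2,1.35,1.5,1.571,1.6,1.63):
    y=-40-47*np.cos(r)-2*np.sin(r)-12.8; z=10+1.4*47*(np.sin(min(r,1.57))-np.sin(.62))
    print(r,tomove(world(t,np.array([0,y,z])/1e3)))
print(tomove(world(t,[0.0,-.08,.12])),tomove(world(t,[0.11,-.03,.12])))
```

```text
pre [ -1.8 -75.2 134.5] [ -1.8 -75.  204.5]
0.619 [ -1.4 -61.3 204.5]
0.75 [ -1.3 -57.6 197.8]
0.9 [ -1.1 -52.7 191.1]
1.05 [ -1.  -47.  185.5]
1.2 [ -0.8 -40.8 181.3]
1.35 [ -0.6 -34.2 178.4]
1.5 [ -0.4 -27.3 176.9]
1.571 [ -0.3 -23.9 176.7]
1.6 [ -0.2 -22.6 176.7]
1.63 [ -0.2 -21.1 176.7]
[ -1.  -49.4  94.4] [-109.4    3.9   94.2]
```

```bash
python3 -m jog '{"dp":[[-2,-40,20],[-2,-76,60],[-2,-76,110],[-2,-76,155],[-2,-76,195],[-2,-76,205],[-2,-76,205],[-2,-68,205],[-2,-62,203],[-2,-60,200],[-1,-57,196],[-1,-54,192]],"delta_rot":[[0,0,-0.032],[0,0,-0.032],[0,0,-0.032],[0,0,-0.032],[0,0,-0.032],[0,0,-0.032],[0,0,-0.032],[0,0,-0.032],[0,0,-0.032],[0,0,-0.032],[0,0,-0.032],[0,0,-0.032]],"gripper":[-1,-1,-1,-1,-1,-1,-1,-1,-1,-1,-1,-1]}'
python3 -m jog '{"dp":[[0,3,-3],[0,7,-6],[0,11,-9],[0,15,-11],[0,20,-13],[0,24,-14],[0,28,-15],[0,31,-15],[0,32,-15],[0,32,-15]],"delta_rot":[[0,0,0],[0,0,0],[0,0,0],[0,0,0],[0,0,0],[0,0,0],[0,0,0],[0,0,0],[0,0,0],[0,0,0]],"gripper":[-1,-1,-1,-1,-1,-1,-1,-1,-1,-1]}'
python3 - <<'E'
from h import *
t=np.load("tray.npy")[:3]
o=robot.get_obs();d=o["position"][:2]-t[:2];c,s=np.cos(t[2]),np.sin(t[2]);print("tcp tray mm",np.round([1e3*d@[c,s],1e3*d@[-s,c]],1),"f",o["ft_force"])
E
```

```text
time: 11.45
position: [0.5435, 0.1435, 0.0248]
tool_rot: [0.609, 0.793, 0.001, 0.001]
ft_force: [0.1, -0.0, -0.8]
grip_width: 0.0006
grip_force: 0.1
time: 12.45
position: [0.574, 0.1516, 0.0384]
tool_rot: [0.609, 0.793, 0.0, 0.0]
ft_force: [-0.8, 1.3, -0.4]
grip_width: 0.0004
grip_force: 0.0
tcp tray mm [  0.1 -50.7] f [-0.7853551   1.28538272 -0.36933813]
```

```bash
python3 -m jog '{"dp":[[0,-15,0],[0,-15,-30],[0,-10,-60],[-45,10,-60],[-85,35,-60],[-108,50,-60],[-108,50,-20],[-108,50,10],[-108,50,23],[-108,50,23],[-98,50,23],[-90,50,23]],"delta_rot":[[0,0,0],[0,0,0],[0,0,0],[0,0,0],[0,0,0],[0,0,0],[0,0,0],[0,0,0],[0,0,0],[0,0,0],[0,0,0],[0,0,0]],"gripper":[-1,-1,-1,-1,-1,-1,-1,-1,-1,-1,-1,-1]}'
python3 -m jog '{"dp":[[5,0,0],[9,0,-1],[13,0,-3],[17,0,-5],[20,0,-7],[23,0,-9],[25,0,-10],[27,0,-11],[28,0,-11],[29,0,-11]],"delta_rot":[[0,0,0],[0,0,0],[0,0,0],[0,0,0],[0,0,0],[0,0,0],[0,0,0],[0,0,0],[0,0,0],[0,0,0]],"gripper":[-1,-1,-1,-1,-1,-1,-1,-1,-1,-1]}'
python3 - <<'E'
from h import *
t=np.load("tray.npy")[:3]
o=robot.get_obs();d=o["position"][:2]-t[:2];c,s=np.cos(t[2]),np.sin(t[2]);print("tcp tray mm",np.round([1e3*d@[c,s],1e3*d@[-s,c]],1),"f",o["ft_force"])
E
```

```text
time: 13.65
position: [0.6463, 0.0784, 0.0173]
tool_rot: [0.609, 0.793, 0.001, 0.001]
ft_force: [0.3, 0.6, -0.5]
grip_width: 0.0005
grip_force: 0.0
time: 14.65
position: [0.6381, 0.105, 0.0267]
tool_rot: [0.609, 0.793, -0.0, 0.001]
ft_force: [0.4, -2.1, -0.4]
grip_width: 0.0004
grip_force: 1.2
tcp tray mm [61.5 -0.6] f [ 0.41678227 -2.12980703 -0.44290101]
```

```bash
python3 -m jog '{"dp":[[-12,0,0],[-15,0,-40],[-15,0,-90],[15,0,-130],[45,0,-170],[62,0,-210],[62,0,-230],[62,0,-230],[62,0,-230]],"delta_rot":[[0,0,0],[0,0,0],[0,0,0],[0,0,0],[0,0,0],[0,0,0],[0,0,0],[0,0,0],[0,0,0]],"gripper":[-1,-1,-1,-1,-1,-1,0,0,0]}'
python3 - <<'E'
from h import *
mt,im=snap("pics/w6.png")
cv2.imwrite("pics/w6c.png",cv2.resize(im[60:270,220:480],None,fx=2.8,fy=2.8,interpolation=cv2.INTER_CUBIC)[:,:,::-1])
E
```

```text
time: 15.55
position: [0.6217, 0.1647, 0.2561]
tool_rot: [0.61, 0.793, -0.0, -0.0]
ft_force: [0.6, -0.8, -0.8]
grip_width: 0.017
grip_force: 0.0
```

View pics/w6c.png

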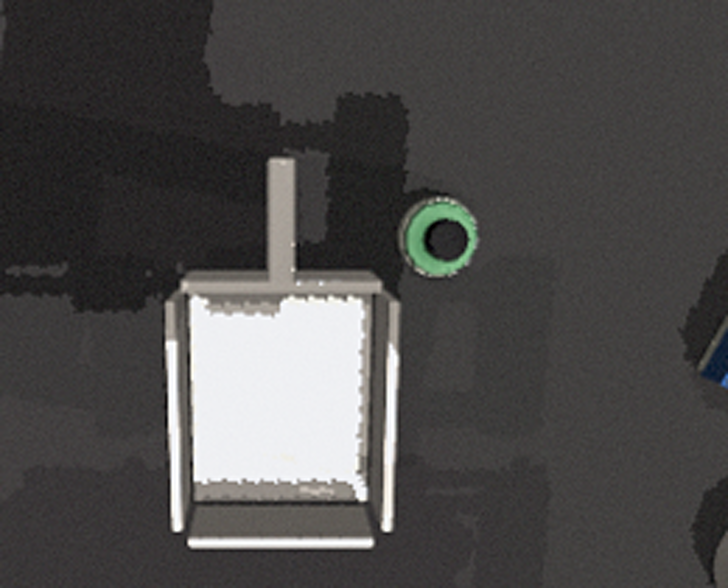

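All three walls stand up: left (390,420), right (172,420) and end (281,543). The fin is at (281,215), and the vial at (440,237) is unmoved. Now fit the pose and the wall angles.

Run:
```python
from fit2 import *
mt=(robot.camera_model("wrist"),np.load("pics/w6.png.npy"))
o=dict(fin=(281,158),finb=(281,272),l0=(394,302),l1=(387.5,530),r0=(170,302),r1=(177,530),eR=(188,543),eL=(374,543))
o={k:(u/2.8+220,v/2.8+60) for k,(u,v) in o.items()}
x=fit(mt,o,[.623,.165,-1.31,1.5,1.5,1.5]);np.save("tray.npy",x);t=x[:3]
c,s=np.cos(t[2]),np.sin(t[2]);M=np.array([[c,-s],[s,c]])
print("vial",(ray(mt,(220+445/2.8,60+240/2.8),.042)[:2]-t[:2])@M)
print("grasp",tomove(world(t,[-.072,0,.09])),tomove(world(t,[-.072,0,.018])))
q=R.from_quat(robot.get_obs()["tool_rot"]).as_matrix()[:,0];print("turn tool z",-(t[2]+np.pi-np.arctan2(q[1],q[0])))
```

```text
[ 0.6241  0.1646 -1.3095  1.5514  1.569   1.5869] {'fin': [0.0, 0.2], 'finb': [0.0, 3.7], 'l0': [0.2, -1.0], 'l1': [-0.3, 0.0], 'r0': [-0.1, -0.8], 'r1': [0.1, 0.2], 'eR': [0.1, 0.1], 'eL': [-0.1, -0.1]}
vial [-0.06418277  0.0593071 ]
grasp [ 71.2   3.3 165. ] [ 71.2   3.5 237. ]
turn tool z -0.0019764699712203626
```

```bash
python3 -m jog '{"dp":[[0,-20,0],[10,-40,0],[20,-55,0],[20,-60,0],[20,-60,0],[20,-60,0]],"delta_rot":[[0,-0.13,0.06],[0,-0.26,0.11],[0,-0.39,0.17],[0,-0.52,0.22],[0,-0.6,0.26],[0,-0.6,0.26]],"gripper":[0,0,0,0,0,0]}'
python3 - <<'E'
from h import *
mt,im=snap("pics/w7.png")
print(robot.get_obs()["q"])
for n in ("analyser","jar","tip_box"): print(n,[(np.round(r["rect"]).tolist(),round(r["score"],2)) for r in robot.search_frame(n,"wrist")][:2])
for ox in (.52,.54):
  print(np.round(proj(mt,world((ox,-.09,-1.58),[[0,-.11,.15],[0,.19,.15],[0,-.11,.075],[0,.19,.075],[.002,.047,0],[.002,-.047,0],[.002,.047,.035],[.002,-.047,.035]]))).tolist())
E
```

```text
time: 16.2
position: [0.5571, 0.1703, 0.2525]
tool_rot: [0.676, 0.675, -0.183, 0.232]
ft_force: [0.6, 0.4, 0.4]
grip_width: 0.0436
grip_force: 0.0
[ 0.38915205  0.56647972  1.42608724 -0.58729247  1.3682344   0.57918942]
analyser [([343.0, 105.0, 422.0, 147.0], 0.72), ([206.0, 232.0, 444.0, 407.0], 0.62)]
jar [([347.0, 209.0, 380.0, 250.0], 0.91)]
tip_box [([190.0, 184.0, 243.0, 249.0], 0.94)]
[[188.0, 335.0], [429.0, 323.0], [197.0, 283.0], [415.0, 273.0], [310.0, 236.0], [247.0, 238.0], [311.0, 255.0], [246.0, 257.0]]
[[205.0, 335.0], [444.0, 322.0], [212.0, 282.0], [429.0, 272.0], [323.0, 235.0], [260.0, 238.0], [325.0, 254.0], [260.0, 257.0]]
```

Run:
```python
import cv2
im=cv2.imread("pics/w7.png")[150:380,170:470]
cv2.imwrite("pics/w7c.png",cv2.resize(cv2.convertScaleAbs(im,alpha=1.2,beta=10),(780,598),interpolation=cv2.INTER_CUBIC))
```

```text
(no output)
```

View pics/w7c.png

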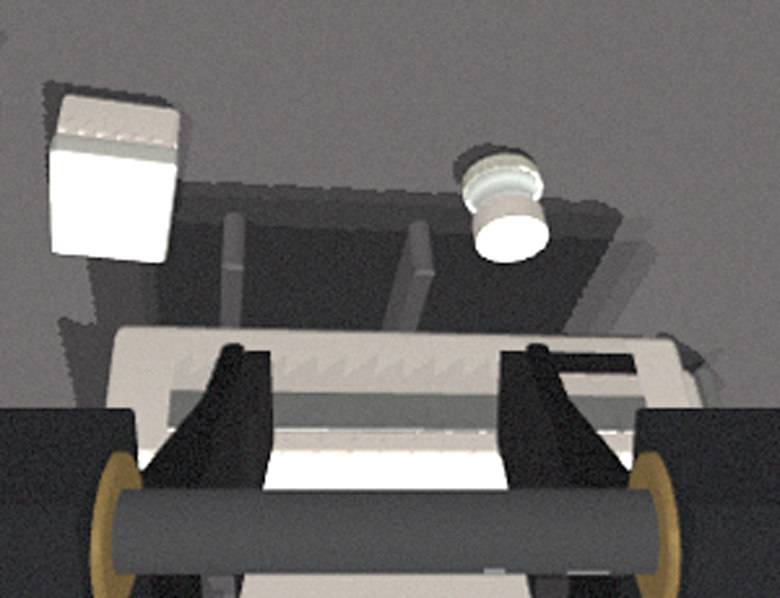

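The last view shows the guide fronts at (233,267) and (423,273), the lip's lower edge running from (118,328) to (673,338), the tip_box at (110,180) and the jar at (507,220). Fitting the lane pose from these.

Run:
```python
from fit2 import *
mt=(robot.camera_model("wrist"),np.load("pics/w7.png.npy"))
P=np.array([[2,-47,35],[2,-59,35],[2,47,35],[2,59,35],[2,-53,0],[2,53,0],[0,-110,75],[0,190,75]])/1e3
uv=np.array([[244,268],[223,267],[412,273],[434,274],[234,213],[419,222],[116,327],[677,339]])/2.6+[170,150]
f=least_squares(lambda p:(proj(mt,world(p,P))-uv).ravel(),[.53,-.09,-1.58],loss="soft_l1")
print(np.round(f.x,4),np.round(proj(mt,world(f.x,P))-uv,1).tolist());np.save("lane.npy",f.x)
a=f.x;c,s=np.cos(a[2]),np.sin(a[2]);M=np.array([[c,-s],[s,c]])
g=lambda p:np.round(1e3*((np.array(p)[:2]-a[:2])@M))
print("jar",g(ray(mt,(170+511/2.6,150+238/2.6),.045)),"tip corners",[g(ray(mt,(170+u/2.6,150+v/2.6),.041)) for u,v in ((52,150),(178,160),(167,262),(52,252))])
t=np.load("tray.npy");print("tray in lane",g(t[:2]),t[2]-a[2])
print("home",world(a,[.102,0,0]))
o=robot.get_obs();z=R.from_quat(o["tool_rot"])
tgt=R.from_matrix(np.array([[-np.cos(t[2]),-np.sin(t[2]),0],[-np.sin(t[2]),np.cos(t[2]),0],[0,0,-1]]).T.T)
c2,s2=np.cos(t[2]),np.sin(t[2]);tgt=R.from_matrix(np.column_stack([[-c2,-s2,0],[-s2,c2,0],[0,0,-1]]))
print("rot",(z.inv()*tgt).as_rotvec(),tomove(world(t[:3],[-.072,0,.14])))
```

```text
[ 0.5466 -0.0866 -1.6974] [[0.0, -0.2], [-0.5, -0.1], [0.7, -0.2], [0.3, -0.3], [0.3, 1.6], [-0.1, 0.9], [0.2, -0.7], [-1.3, -1.0]]
jar [-45.  90.] tip corners [array([ -91., -135.]), array([-88., -79.]), array([ -9., -87.]), array([ -15., -144.])]
tray in lane [-259.   45.] 0.3879341773718783
home [ 0.5337355  -0.18780742  0.        ]
rot [-0.00179739  0.59924552 -0.26170329] [120.9  38.8  62.3]
```

```bash
python3 -m jog '{"dp":[[20,5,0],[50,15,10],[80,25,30],[110,35,55],[121,39,62],[121,39,62],[121,39,62]],"delta_rot":[[0,0.13,-0.06],[0,0.26,-0.11],[0,0.39,-0.17],[0,0.52,-0.23],[0,0.599,-0.262],[0,0.599,-0.262],[0,0.599,-0.262]],"gripper":[0,0,0,0,0,0,0]}'
python3 - <<'E'
from h import *
t=np.load("tray.npy")[:3]; print(tomove(world(t,[-.072,0,.018])))
o=robot.get_obs();c2,s2=np.cos(t[2]),np.sin(t[2]);tgt=R.from_matrix(np.column_stack([[-c2,-s2,0],[-s2,c2,0],[0,0,-1]]))
print((R.from_quat(o["tool_rot"]).inv()*tgt).as_rotvec(),o["q"])
E
```

```text
time: 17.1
position: [0.6063, 0.234, 0.1414]
tool_rot: [0.61, 0.793, -0.001, 0.001]
ft_force: [0.0, -0.1, 0.7]
grip_width: 0.0436
grip_force: 0.0
[  0.6  -0.7 123.4]
[-0.00014262  0.00219873 -0.00225892] [ 0.19780955  0.65383566  1.43845747 -0.00254112  1.04930614 -0.06000726]
```

```bash
python3 -m jog '{"dp":[[0,0,45],[0,0,85],[0,0,110],[0,0,122],[0,0,123],[0,0,123],[0,0,123],[0,0,123],[0,0,123],[0,0,123],[0,0,123],[0,0,123]],"delta_rot":[[0,0,0],[0,0,0],[0,0,0],[0,0,0],[0,0,0],[0,0,0],[0,0,0],[0,0,0],[0,0,0],[0,0,0],[0,0,0],[0,0,0]],"gripper":[0,0,0,0,0,0,-0.5,-0.8,-0.9,-0.9,-0.9,-0.9]}' 25
python3 - <<'E'
from h import *
t=np.load("tray.npy")[:3];a=np.load("lane.npy")
o=robot.get_obs()
for x in (-.23,-.19,-.15): print(tomove(world(a,[x-.072,0,.018])))
print("fwd40",tomove(world(t,[-.032,0,.018])), o["position"])
E
```

```text
time: 18.3
position: [0.6055, 0.2354, 0.0179]
tool_rot: [0.609, 0.793, -0.001, 0.0]
ft_force: [-0.9, -0.2, 2.0]
grip_width: 0.01
grip_force: 25.0
[-16.3 -25.8  -0. ]
[-53.3 -41.    0. ]
[-90.3 -56.1   0.1]
fwd40 [-41.2  -0.3  -0. ] [0.60545626 0.23537884 0.01794512]
```

```bash
python3 -m jog '{"dp":[[-8,0,0],[-16,-2,0],[-24,-4,0],[-32,-7,0],[-36,-12,0],[-40,-17,0],[-44,-22,0],[-47,-27,0],[-50,-32,0],[-52,-37,0],[-53,-41,0],[-53,-41,0]],"delta_rot":[[0,0,0],[0,0,0],[0,0,0.03],[0,0,0.08],[0,0,0.14],[0,0,0.2],[0,0,0.26],[0,0,0.31],[0,0,0.35],[0,0,0.38],[0,0,0.388],[0,0,0.388]],"gripper":[-0.9,-0.9,-0.9,-0.9,-0.9,-0.9,-0.9,-0.9,-0.9,-0.9,-0.9,-0.9]}'
cat > st.py <<'E'
from h import *
a=np.load("lane.npy");o=robot.get_obs();c,s=np.cos(a[2]),np.sin(a[2]);M=np.array([[c,-s],[s,c]])
tgt=R.from_matrix(np.column_stack([[-c,-s,0],[-s,c,0],[0,0,-1]]))
print("tcp lane mm",np.round(1e3*(o["position"][:2]-a[:2])@M,1),"z",o["position"][2]*1e3,"rot err",np.round((R.from_quat(o["tool_rot"]).inv()*tgt).as_rotvec(),4),"f",o["ft_force"],"w",o["grip_width"])
E
python3 st.py
```

```text
time: 19.5
position: [0.5794, 0.1725, 0.0179]
tool_rot: [0.75, 0.661, -0.001, 0.001]
ft_force: [0.7, -2.7, 2.0]
grip_width: 0.0094
grip_force: 25.0
tcp lane mm [-2.612e+02 -2.000e-01] z 17.86251551836275 rot err [-0.0006  0.0023  0.0007] f [ 0.66969822 -2.65224946  2.00873246] w 0.009376838408213736
```

```bash
python3 -m jog '{"dp":[[-8,0,0],[-20,0,0],[-32,0,0],[-44,0,0],[-56,0,0],[-68,0,0],[-80,0,0],[-92,0,0],[-104,0,0],[-114,0,0],[-120,0,0],[-120,0,0]],"delta_rot":[[0,0,0],[0,0,0],[0,0,0],[0,0,0],[0,0,0],[0,0,0],[0,0,0],[0,0,0],[0,0,0],[0,0,0],[0,0,0],[0,0,0]],"gripper":[-0.9,-0.9,-0.9,-0.9,-0.9,-0.9,-0.9,-0.9,-0.9,-0.9,-0.9,-0.9]}'
python3 st.py
python3 - <<'E'
from h import *
a=np.load("lane.npy");mt,im=snap("pics/w8.png")
robot.camera("side");robot.camera("scene")
for c in ("wrist","side","scene"):
    print(c,[(n,[(np.round(r["rect"]).tolist(),round(r["score"],2)) for r in robot.search_frame(n,c)][:3]) for n in ("tray","left_edge","right_edge","end_edge","jar","tip_box")])
# predicted visible tray features
o=robot.get_obs();pos=o["position"];t=np.array([*(pos[:2]-world((0,0,a[2]),[-.073,0,0])[:2]),a[2]])
print(t);print({k:np.round(proj(mt,world(t,v))).tolist() for k,v in dict(finL=[-.092,.005,.05],finR=[-.092,-.005,.05],fwL=[-.05,.036,.05],fwR=[-.05,-.036,.05],wl=[-.044,.042,.05],wr=[-.044,-.042,.05]).items()})
E
```

```text
time: 20.7
position: [0.5643, 0.0529, 0.0178]
tool_rot: [0.75, 0.661, -0.001, 0.001]
ft_force: [-0.0, -2.9, 1.9]
grip_width: 0.0097
grip_force: 25.0
tcp lane mm [-140.6   -0. ] z 17.835038665371055 rot err [-0.0009  0.0027  0.0007] f [-0.03144194 -2.89531061  1.8786385 ] w 0.009738289153814647
wrist [('tray', [([295.0, 254.0, 342.0, 404.0], 0.73)]), ('left_edge', []), ('right_edge', []), ('end_edge', []), ('jar', [([484.0, 408.0, 499.0, 422.0], 0.52)]), ('tip_box', [([67.0, 366.0, 158.0, 423.0], 0.87)])]
side [('tray', [([292.0, 196.0, 331.0, 236.0], 0.89), ([358.0, 261.0, 466.0, 349.0], 0.66), ([337.0, 201.0, 375.0, 235.0], 0.63)]), ('left_edge', [([414.0, 279.0, 466.0, 312.0], 0.75)]), ('right_edge', [([360.0, 303.0, 412.0, 340.0], 0.92), ([202.0, 256.0, 216.0, 279.0], 0.61), ([316.0, 207.0, 328.0, 227.0], 0.46)]), ('end_edge', [([424.0, 318.0, 468.0, 348.0], 0.94), ([312.0, 196.0, 317.0, 205.0], 0.37), ([318.0, 205.0, 331.0, 229.0], 0.34)]), ('jar', [([272.0, 202.0, 279.0, 208.0], 0.53)]), ('tip_box', [([337.0, 200.0, 372.0, 234.0], 0.63)])]
scene [('tray', [([312.0, 190.0, 357.0, 222.0], 0.74), ([236.0, 267.0, 287.0, 316.0], 0.7)]), ('left_edge', [([245.0, 293.0, 291.0, 319.0], 0.79)]), ('right_edge', [([239.0, 268.0, 282.0, 292.0], 0.85), ([334.0, 205.0, 356.0, 224.0], 0.85), ([247.0, 295.0, 288.0, 319.0], 0.28)]), ('end_edge', [([236.0, 282.0, 243.0, 303.0], 0.62), ([316.0, 185.0, 346.0, 203.0], 0.6)]), ('jar', [([244.0, 313.0, 269.0, 341.0], 0.75), ([236.0, 268.0, 290.0, 316.0], 0.52), ([236.0, 285.0, 245.0, 312.0], 0.42)]), ('tip_box', [([228.0, 245.0, 264.0, 277.0], 0.58)])]
[ 0.55534499 -0.01774329 -1.69738884]
{'finL': [331.0, 292.0], 'finR': [305.0, 292.0], 'fwL': [401.0, 380.0], 'fwR': [235.0, 380.0], 'wl': [414.0, 391.0], 'wr': [222.0, 391.0]}
```

Run:
```python
from h import *
t=(.5553,-.0177,-1.6974);mt=cam("scene")
B=lambda P:(lambda q:np.round([*q.min(0),*q.max(0)],1).tolist())(proj(mt,world(t,P)))
X=lambda xs,ys,zs:[[x/1e3,y/1e3,z/1e3] for x in xs for y in ys for z in zs]
print("tray no fin",B(X((-50,52),(-42,42),(0,50))),"left",B(X((-44,44),(38,42),(3,50))),"right",B(X((-44,44),(-42,-38),(3,50))),"end",B(X((48,52),(-36,36),(3,50))))
im=robot.camera("scene");g=cv2.cvtColor(im,cv2.COLOR_RGB2GRAY)
# left wall outer face / top edges: mask of bright pixels in the area
m=(g[255:330,225:300]>110).astype(np.uint8)
for r in m[::2]: print("".join(".#"[v] for v in r))
```

```text
tray no fin [236.0, 267.0, 290.1, 317.7] left [243.7, 292.9, 287.3, 316.2] right [239.7, 267.4, 281.2, 289.8] end [236.2, 275.0, 243.4, 314.7]
#####.##################################...................................
#####.##################################...................................
####..###################################..................................
#########################################..................................
########################################...................................
#######################################....................................
#######.##....###.######################...................................
##########.#############################.....##########....................
#######...##.##########################################....................
########..#.##.########################################.....#..............
######......###########################################....................
########.....#..########################################...................
#######......##.#############################
[... 1230 characters left out ...]
................
############.........##################....................................
###########..........####################..................................
############...........###################.................................
############..........####################.................................
############..........####################.................................
############...........#################...................................
###########............################....................................
###########............##############....#.................................
###########............#####################...............................
```

Scene detections match the predicted erected, aligned tray to within a pixel. Driving it into the lane.

```bash
python3 -m jog '{"dp":[[-6,0,0],[-13,0,0],[-20,0,0],[-27,0,0],[-34,0,0],[-41,0,0],[-48,0,0],[-55,0,0],[-62,0,0],[-70,0,0],[-76,0,0],[-76,0,0]],"delta_rot":[[0,0,0],[0,0,0],[0,0,0],[0,0,0],[0,0,0],[0,0,0],[0,0,0],[0,0,0],[0,0,0],[0,0,0],[0,0,0],[0,0,0]],"gripper":[-0.9,-0.9,-0.9,-0.9,-0.9,-0.9,-0.9,-0.9,-0.9,-0.9,-0.9,-0.9]}'
python3 st.py
```

```text
time: 23.0
position: [0.555, -0.0221, 0.0179]
tool_rot: [0.75, 0.661, -0.001, 0.0]
ft_force: [-0.2, -0.8, -1.8]
grip_width: 0.01
grip_force: 25.0
tcp lane mm [-65.1   0.1] z 17.924428589307624 rot err [-0.0005  0.0018 -0.    ] f [-0.1969852  -0.82104177 -1.80302757] w 0.010036547528849275
```

```bash
python3 -m jog '{"dp":[[0,0,0],[0,0,0],[0,0,-15],[0,0,-45],[0,0,-90],[20,0,-90],[40,0,-90],[55,0,-90],[55,0,-90],[55,0,-90]],"delta_rot":[[0,0,0],[0,0,0],[0,0,0],[0,0,0],[0,0,0],[0,-0.14,0],[0,-0.28,0],[0,-0.42,0],[0,-0.56,0],[0,-0.7,0]],"gripper":[-0.4,-0.4,-0.4,-0.4,-0.4,-0.6,-1,-1,-1,-1]}'
python3 - <<'E'
from h import *
exec(open("st.py").read().split("\n",1)[1])
for x,z in ((-.118,.028),(-.1,.028),(-.01,.028),(0,.028),(.002,.028),(.006,.028)): print(x,tomove(world(a,[x,0,z])))
robot.camera("scene");print([r["rect"] for r in robot.search_frame("tray","scene")][:3])
E
```

```text
time: 24.0
position: [0.563, 0.0356, 0.1092]
tool_rot: [0.703, 0.621, -0.258, 0.23]
ft_force: [0.3, -0.0, 0.4]
grip_width: 0.0017
grip_force: 0.0
tcp lane mm [-123.3    0.8] z 109.20514171167737 rot err [0.0046 0.7059 0.0022] f [ 0.29746589 -0.02858464  0.44810522] w 0.001742873793559772
-0.118 [48.7 -1.1 65.2]
-0.1 [35.  -1.2 76.9]
-0.01 [-33.5  -1.5 135.3]
0 [-41.1  -1.5 141.8]
0.002 [-42.6  -1.5 143.1]
0.006 [-45.7  -1.5 145.7]
[[232.4, 275.0, 268.8, 316.9], [282.6, 187.9, 350.3, 219.9]]
```

```bash
python3 -m jog '{"dp":[[25,0,33],[49,-1,65],[49,-1,65],[42,-1,71],[36,-1,76],[30,-1,81],[24,-1,86],[18,-1,91],[12,-1,97],[6,-1,102],[0,-1,107],[-6,-1,112]],"delta_rot":[[0,0,0],[0,0,0],[0,0,0],[0,0,0],[0,0,0],[0,0,0],[0,0,0],[0,0,0],[0,0,0],[0,0,0],[0,0,0],[0,0,0]],"gripper":[-1,-1,-1,-1,-1,-1,-1,-1,-1,-1,-1,-1]}'
python3 - <<'E'
from h import *
exec(open("st.py").read().split("\n",1)[1])
for x,z in ((-.02,.028),(-.01,.028),(0,.028),(.005,.028)): print(x,tomove(world(a,[x,0,z])))
robot.camera("scene");print([r["rect"] for r in robot.search_frame("tray","scene")][:3])
E
```

```text
time: 25.3
position: [0.5524, -0.0423, 0.0275]
tool_rot: [0.705, 0.621, -0.256, 0.228]
ft_force: [0.7, 5.5, 5.2]
grip_width: 0.0005
grip_force: 2.8
tcp lane mm [-44.7   0.2] z 27.47939281410866 rot err [3.000e-03 7.004e-01 7.000e-04] f [0.6854759  5.52769484 5.17527948] w 0.000488960364451472
-0.02 [-19.2  -0.2  15.5]
-0.01 [-26.9  -0.2  22. ]
0 [-34.5  -0.2  28.4]
0.005 [-38.3  -0.2  31.6]
[[233.5, 285.5, 244.4, 305.7], [227.6, 244.5, 261.1, 277.1]]
```

```bash
python3 -m jog '{"dp":[[-4,0,3],[-8,0,6],[-12,0,9],[-16,0,12],[-20,0,16],[-23,0,19],[-26,0,21],[-26,0,21]],"delta_rot":[[0,0,0],[0,0,0],[0,0,0],[0,0,0],[0,0,0],[0,0,0],[0,0,0],[0,0,0]],"gripper":[-1,-1,-1,-1,-1,-1,-1,-1]}'
python3 st.py; python3 -m jog '{"dp":[[-3,0,2],[-5,0,4],[-7,0,6],[-8,0,7],[-8,0,7]],"delta_rot":[[0,0,0],[0,0,0],[0,0,0],[0,0,0],[0,0,0]],"gripper":[-1,-1,-1,-1,-1]}'
python3 st.py
```

```text
time: 26.2
position: [0.547, -0.0762, 0.027]
tool_rot: [0.705, 0.621, -0.258, 0.227]
ft_force: [0.2, 0.4, -1.0]
grip_width: 0.0005
grip_force: 0.3
tcp lane mm [-10.4  -1. ] z 26.99067286428734 rot err [-7.000e-04  7.017e-01  4.000e-04] f [ 0.21413174  0.39126551 -1.02276769] w 0.0004752571583770392
time: 26.7
position: [0.5467, -0.0841, 0.0268]
tool_rot: [0.705, 0.621, -0.256, 0.227]
ft_force: [0.3, 11.0, 3.9]
grip_width: 0.0007
grip_force: 5.4
tcp lane mm [-2.5 -0.2] z 26.847094138135088 rot err [0.0029 0.6977 0.0007] f [ 0.33769897 10.98634403  3.87971075] w 0.0007405122225105961
```

```bash
python3 -m jog '{"dp":[[-1,0,1],[-2,0,1.5],[-3,0,2.5],[-3,0,2.5],[-3,0,2.5]],"delta_rot":[[0,0,0],[0,0,0],[0,0,0],[0,0,0],[0,0,0]],"gripper":[-1,-1,-1,-1,-1]}'
python3 st.py
python3 - <<'E'
from h import *
d=[]
for c in ("side","scene","wrist"):
    mt=cam(c);im=robot.camera(c)
    print(c,[(n,[(np.round(r["rect"]).tolist(),round(r["score"],2)) for r in robot.search_frame(n,c)][:2]) for n in ("fin","tray","jar","tip_box","vial","tube_rack","basket")])
E
```

```text
time: 27.2
position: [0.5473, -0.0849, 0.0268]
tool_rot: [0.705, 0.622, -0.253, 0.227]
ft_force: [0.3, 22.9, 10.4]
grip_width: 0.0002
grip_force: 11.6
tcp lane mm [-1.8  0.5] z 26.76419254379383 rot err [0.0067 0.693  0.0012] f [ 0.25602029 22.94396111 10.43879331] w 0.00023452907282063277
side [('fin', [([360.0, 261.0, 468.0, 353.0], 0.7)]), ('tray', [([360.0, 259.0, 466.0, 349.0], 0.61)]), ('jar', []), ('tip_box', [([335.0, 199.0, 373.0, 236.0], 0.84)]), ('vial', [([202.0, 257.0, 218.0, 279.0], 0.73)]), ('tube_rack', [([93.0, 307.0, 236.0, 392.0], 0.59), ([200.0, 255.0, 216.0, 279.0], 0.55)]), ('basket', [([253.0, 317.0, 431.0, 480.0], 0.98)])]
scene [('fin', [([328.0, 205.0, 356.0, 228.0], 0.8)]), ('tray', [([327.0, 204.0, 357.0, 224.0], 0.55)]), ('jar', [([245.0, 314.0, 267.0, 341.0], 0.88)]), ('tip_box', [([229.0, 247.0, 246.0, 278.0], 0.58)]), ('vial', [([390.0, 293.0, 405.0, 312.0], 0.56)]), ('tube_rack', [([431.0, 217.0, 512.0, 302.0], 0.56)]), ('basket', [([371.0, 164.0, 455.0, 232.0], 0.87), ([432.0, 218.0, 515.0, 304.0], 0.17)])]
wrist [('fin', [([257.0, 267.0, 371.0, 405.0], 0.75)]), ('tray', [([263.0, 265.0, 374.0, 401.0], 0.93)]), ('jar', [([472.0, 182.0, 617.0, 314.0], 0.76)]), ('tip_box', [([1.0, 136.0, 140.0, 321.0], 0.92), ([470.0, 179.0, 618.0, 318.0], 0.56)]), ('vial', []), ('tube_rack', []), ('basket', [([1.0, 133.0, 140.0, 323.0], 0.35)])]
```

Hard stop: the force rose from 11 N to 23 N for 0.7 mm of travel. Backing off to verify numerically.

```bash
python3 -m jog '{"dp":[[8,0,-7],[30,0,-26],[60,0,-52],[75,0,-75],[80,0,-90],[80,0,-90],[80,0,-90]],"delta_rot":[[0,0,0],[0,0,0],[0,0,0],[0,0,0],[0,0,0],[0,0,0],[0,0,0]],"gripper":[-1,-1,-1,-1,-1,-1,-1]}'
python3 - <<'E'
from h import *
exec(open("st.py").read().split("\n",1)[1])
mt,im=snap("pics/w9.png");g=cv2.cvtColor(im,cv2.COLOR_RGB2GRAY)
for n in ("tray","fin","jar","tip_box"):print(n,[(np.round(r["rect"]).tolist(),round(r["score"],2)) for r in robot.search_frame(n,"wrist")][:2])
for d in (0,-.005,-.01):
    t=(*world(a,[.102+d,0,0])[:2],a[2])
    print(d,{k:np.round(proj(mt,world(t,v)),1).tolist() for k,v in dict(finTL=[-.092,.005,.05],finTR=[-.092,-.005,.05],finBL=[-.092,.005,.002],finBR=[-.092,-.005,.002],fwL=[-.05,.036,.05],fwR=[-.05,-.036,.05],fwLb=[-.05,.036,.004],fwRb=[-.05,-.036,.004],wl=[-.044,.042,.05],wr=[-.044,-.042,.05]).items()})
print("lip",proj(mt,world(a,[[0,0,.075],[0,-.1,.075]])),"guides",proj(mt,world(a,[[.002,-.047,.035],[.002,.047,.035]])))
np.savetxt("pics/g.txt",g[150:320:3,230:420:3],fmt="%3d")
q=g[150:320:2,210:430:2]
for i,r in enumerate(q): print(150+2*i,"".join(" .:-=+*#%@"[v//26] for v in r))
E
```

```text
time: 29.1
position: [0.56, 0.0275, 0.0442]
tool_rot: [0.704, 0.621, -0.258, 0.227]
ft_force: [-0.2, 0.2, -0.1]
grip_width: 0.0006
grip_force: 0.0
tcp lane mm [-114.9   -1.1] z 44.214074905715535 rot err [-7.000e-04  7.022e-01  6.000e-04] f [-0.1500613   0.22416046 -0.10941863] w 0.0005670748202226426
tray [([308.0, 372.0, 329.0, 396.0], 0.77)]
fin [([304.0, 376.0, 332.0, 399.0], 0.78)]
jar [([413.0, 272.0, 484.0, 337.0], 0.68)]
tip_box [([81.0, 251.0, 207.0, 339.0], 0.57)]
0 {'finTL': [325.8, 369.5], 'finTR': [313.1, 369.5], 'finBL': [325.2, 311.3], 'finBR': [313.5, 311.2], 'fwL': [360.0, 380.1], 'fwR': [278.6, 380.1], 'fwLb': [357.0, 329.2], 'fwRb': [281.4, 329.2], 'wl': [366.0, 381.5], 'wr': [272.5, 381.4]}
-0.005 {'finTL': [326.0, 368.0], 'finTR': [313.0, 368.0], 'finBL': [325.3, 309.1], 'finBR': [313.5, 309.1], 'fwL': [360.6, 379.0], 'fwR': [278.1, 379.0], 'fwLb': [357.5, 327.5], 'fwRb': [280.9, 327.5], 'wl': [366.6, 380.4], 'wr': [271.9, 380.3]}
-0.01 {'finTL': [326.1, 366.6], 'finTR': [313.0, 366.5], 'finBL': [325.4, 306.9], 'finBR': [313.4, 306.9], 'fwL': [361.1, 377.8], 'fwR
[... 9314 characters left out ...]
:--:#%@@@@
308 :..:::.:.::::::.:::..::.:::::::.:.:...:.::.::....:..............::.:::::::.:.:.:::.::.::.:::.::::::.::::.::.:.
310 :.::::::.::.:..:::.::.:::::.:...:..:::::::::..........=.........:.:::::..:::::::::..:..:::.:::.::::::::::::.:.
312 ::::.:..:...:::.::..:.::.:.::::::::::.:.:.:.:.........*.........::::.:::.::::.:.::::.:::::..:::::::::::::::.::
314 ::.::::.:::::::.::.:::::.:::::::::::::.:::.:..........*.........:..:..::.::.::.:.::......:::.:::.:.:::.:::::::
316 ::::::::.:.:.::.::::::::.::::.::::::::::::.::...:.....*.........:::...:.:::::.:::::::..:.::.:..:::..:::::::::.
318 :::.:::::.:::::.::.....::.:::.::::::::...::...........*.........:.::.::.:::::::.:::.:::::::...::::.::::.::..:.
```

```bash
python3 -m jog '{"dp":[[-20,0,-25],[-42,0,-50],[-42,0,-50],[-42,0,-50]],"delta_rot":[[0,0,0],[0,-0.13,0],[0,-0.26,0],[0,-0.35,0]],"gripper":[-1,-1,-1,-1]}'
python3 - <<'E'
from h import *
exec(open("st.py").read().split("\n",1)[1])
mt,im=snap("pics/w10.png");g=cv2.cvtColor(im,cv2.COLOR_RGB2GRAY)
for n in ("tray","fin","jar","tip_box"):print(n,[(np.round(r["rect"]).tolist(),round(r["score"],2)) for r in robot.search_frame(n,"wrist")][:2])
for d in (0,-.005,-.01):
    t=(*world(a,[.102+d,0,0])[:2],a[2])
    print(d,{k:np.round(proj(mt,world(t,v)),1).tolist() for k,v in dict(finTL=[-.092,.005,.05],finTR=[-.092,-.005,.05],finBL=[-.092,.005,.002],finBR=[-.092,-.005,.002],fwL=[-.05,.036,.05],fwR=[-.05,-.036,.05],fwLb=[-.05,.036,.004],fwRb=[-.05,-.036,.004],wl=[-.044,.042,.05],wr=[-.044,-.042,.05]).items()})
print("lip",proj(mt,world(a,[[0,0,.075],[0,-.1,.075]])),"guides",proj(mt,world(a,[[.002,-.047,.035],[.002,.047,.035]])))
r0=int(proj(mt,world(a,[0,0,0]))[1])-10
for i in range(r0,r0+110,2): print(i,"".join(" .:-=+*#%@"[min(9,v//20)] for v in g[i,250:390:2]))
E
```

```text
time: 29.75
position: [0.561, 0.0287, 0.1102]
tool_rot: [0.649, 0.571, -0.377, 0.333]
ft_force: [-0.1, -0.8, -1.3]
grip_width: 0.0004
grip_force: 0.0
tcp lane mm [-116.2   -0.3] z 110.2427955630309 rot err [ 2.4000e-03  1.0541e+00 -7.0000e-04] f [-0.10340038 -0.77896147 -1.29430995] w 0.0003820827230717829
tray [([277.0, 184.0, 361.0, 262.0], 0.76), ([272.0, 206.0, 286.0, 263.0], 0.54)]
fin [([274.0, 186.0, 359.0, 263.0], 0.7)]
jar [([406.0, 150.0, 470.0, 219.0], 0.91)]
tip_box [([96.0, 132.0, 211.0, 221.0], 0.92), ([287.0, 245.0, 350.0, 260.0], 0.75)]
0 {'finTL': [323.8, 237.3], 'finTR': [312.4, 237.3], 'finBL': [323.5, 185.4], 'finBR': [312.4, 185.4], 'fwL': [354.4, 246.2], 'fwR': [281.7, 246.4], 'fwLb': [353.3, 201.7], 'fwRb': [282.5, 201.9], 'wl': [359.8, 247.3], 'wr': [276.4, 247.5]}
-0.005 {'finTL': [323.9, 236.1], 'finTR': [312.3, 236.1], 'finBL': [323.6, 183.4], 'finBR': [312.4, 183.4], 'fwL': [354.9, 245.2], 'fwR': [281.2, 245.4], 'fwLb': [353.8, 200.2], 'fwRb': [282.1, 200.4], 'wl': [360.3, 246.3], 'wr': [275.8, 246.6]}
-0.01 {'finTL': [324.0, 234.8], 'finTR': [312.2, 234.8
[... 3744 characters left out ...]
@@@@@%#@@@@@@@@@@@@@@@@@@
261 @@@@@@@@@@@@@@@@@@@@@%%%%%%%%%%%%%%%%%%%%%%%%%%%%@@@@@@@@@@@@@@@@@@@@@
263 @@@@@@@@@@@@@@@@@@@@@@@@@@@@@@@@@@@@@@@@@@@@@@@@@@@@@@@@@@@@@@@@@@@@@@
265 %%##%%%%#%#%#%#%%##%#%%###%%#%%%##%%%%%#%%%%%%%%%%%%%%%%##############
267 %%@@@%%@%@%@@@@%@%@@@%@@%@@%@%@%@%@@%@@%@@@@@@@@@@@@%@@@@@@@@@@@@@@@@@
269 @@@@@@@@@@@@@@@@@@@@@@@@@@@@@@@@@@@@@@@@@@@@@@@@@@@@@@@@@@@@@@@@@@@@@@
271 @@@@@@@@@@@@@@@@@@@@@@@@@@@@@@@@@@@@@@@@@@@@@@@@@@@@@@@@@@@@@@@@@@@@@@
273 @@@@@@@@@@@@@@@@@@@@@@@@@@@@@@@@@@@@@@@@@@@@@@@@@@@@@@@@@@@@@@@@@@@@@@
275 @@@@@@@@@@@@@@@@@@@@@@@@@@@@@@@@@@@@@@@@@@@@@@@@@@@@@@@@@@@@@@@@@@@@@@
277 @@@@@@@@@@@@@@@@@@@@@@@@@@@@@@@@@@@@@@@@@@@@@@@@@@@@@@@@@@@@@@@@@@@@@@
```

The ASCII crop shows the fin end spanning rows 185–237, against 185.4–237.3 predicted for home. The wall edges are at columns 278 and 360, against 276 and 360 for upright. So the tray is home, flat and erect, and the bystanders' detections are unchanged. Handing in.

```bash
python3 -c "
from rig import robot
print(robot.hand_in())"
```

```text
the job is handed in; nothing more can be done
None
```

The white tray is home against the stop under the overhang, flat and with its walls upright; the end wall was last checked on the bench, as the final view doesn't show it. The other things on the bench did not move, and the job was handed in at about 30 s of the 72 s allowed.

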